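# Dock a hand-held contact probe on a board's dowels and hold it home

## Task

Pull the black hand-held contact probe straight up out of its upright stand and set it upright over the circuit board in the aluminium nest, so that the two holes in the underside of its foot drop over the two steel dowels. Then press it down against its spring contacts until the foot lies flush on the board, and finish while still gripping it and holding it pressed home there. Lower and press it steadily, never ramming it, keep it upright, and leave the two vials and the solder reel where they are.

Things in the scene. Friction and masses are not known exactly. Their poses are not given: they have to be found in the camera images.
- probe_centre (a point): centre of the contact probe, half-way up its 140 mm, 70 mm above the foot's underside; z points up out of the handle. Dark handle 26 mm (x) by 34 mm (y), flat-sided, orange cap on top. In the stand it stands free from 20 mm below this point to 70 mm above. Grip it across either pair of flats, best 10 to 35 mm above this point, firmly: about 40 N keeps it from slipping under the push.
- probe_foot (a point): centre of the flat underside of the probe's foot, 70 mm below probe_centre, same axes. Beige foot 30 mm (x) by 64 mm (y), 18 mm high. Two round blind holes, 10 mm wide, 14 mm deep, open downwards 21 mm to either side along y. Between them 15 spring pins stand out 5 mm below (within 7 mm in x, 12 mm in y).
- probe: the whole probe, 0.15 to 0.26 kg; origin at probe_foot, same axes. It works the same after half a turn about z. Gripping it across the 26 mm flats (fingers closing along its x) leaves the gripper most room between the equipment and the window
- contacts (a joint): how far the spring pins are pushed up into the foot: 0 m = standing out 5 mm, 0.005 m = flush with the underside. They begin to move at about 5 N and need about 11 N at 0.005 m, straight along the probe
- stand_mouth (a point): centre of the mouth of the black probe stand, 60 mm above the worktop; z up, y along the pocket's long side. Fixed. Dark foot plate 64 mm (x) by 92 mm (y); pocket 36 by 70 mm inside, walls 4 mm. The probe stands in it upright, 2 to 3 mm of play all round, its y along the pocket's y, its underside 42 mm below the mouth: it must rise 42 mm straight up to be clear.
- dock (a point): point on the green board's upper face midway between the dowels, 24 mm above the worktop; z up, y along the line of the dowels. Dowels: 21 mm to either side along y, 8 mm thick, 11 mm high above the board, the upper 6 mm tapered to a 3.6 mm tip. Board parts up to 12 mm high keep 24 mm or more away from this point in x; along y the foot's place is clear
- nest: the fixed aluminium nest, base 98 mm (x) by 118 mm (y), with board and dowels; origin on the worktop straight below dock, same axes. Nearby, fixed: beige amplifier (0.14 m high, a circuit board on it up to 0.17 m) and white power supply (0.25 m) to the left, dark blue analyser (0.28 m) behind, window sill (0.16 m) to the right; further left a tall canister (0.38 m). Cross over them with the fingertips above 0.45 m
- vial_a: small sample vial with black screw cap, 22 mm across, 52 mm high, standing beside the white power supply; origin at the centre of its underside. A bystander, to be left alone
- solder_spool: reel of solder standing on its flange, 62 mm across, 45 mm high; origin at the centre of its underside. A bystander, to be left alone
- vial_bb: the second such vial, 22 mm across, 52 mm high, between the power supply and the beige amplifier; origin at the centre of its underside. A bystander, to be left alone

How it is judged:
On the way, in this order (a step that is already met when the one before it is completed fails the run):
1. the probe is gripped and clear of its stand, its foot at least 5 mm above the mouth (z of probe_foot in the frame of stand_mouth above 0.005 m and contact force between the fingers and probe above 1 N), for 0.1 s.
2. the foot has dropped over both dowels: its underside within 7 mm of the board, within 3 mm of the dock point and in line with the dowels (horizontal distance between probe_foot and dock below 0.003 m and angle between the y axis of probe_foot and the y axis of dock, either way round below 0.07 rad and angle between probe_foot's own z axis and vertical below 0.06 rad and z of probe_foot in the frame of dock below 0.007 m), for 0.1 s.
At the end, for the whole second after the job is handed in: The robot still grips the probe (more than 2 N from the fingers) and holds it still and pressed home: foot underside within 1.5 mm of the board, contacts pushed in more than 3.5 mm, foot within 3 mm of the dock point and within 0.07 rad of the dowels' line, upright within 0.06 rad (horizontal distance between probe_foot and dock below 0.003 m and angle between the y axis of probe_foot and the y axis of dock, either way round below 0.07 rad and angle between probe_foot's own z axis and vertical below 0.06 rad and z of probe_foot in the frame of dock below 0.0015 m and value of joint contacts above 0.0035 m and contact force between the fingers and probe above 2 N and linear speed of probe below 0.02 m/s); the arm keeps its last pose, push and grip.
It fails at once if the probe is rammed onto the nest (more than 80 N) (contact force between probe and nest above 80 N).
It fails at once if the probe is tipped over or dropped (leans more than 0.6 rad) (angle between probe_foot's own z axis and vertical above 0.6 rad).
It fails at once if the first vial is pushed more than 2 cm (distance of vial_a from where it was at the start of the episode above 0.02 m).
It fails at once if the solder spool is pushed more than 2 cm (distance of solder_spool from where it was at the start of the episode above 0.02 m).
It fails at once if the second vial is pushed more than 2 cm (distance of vial_bb from where it was at the start of the episode above 0.02 m).
It also fails if it takes over 48 s, if anything falls off the work surface, if the arm or the gripper's body presses on something with over 40 N, if the wrist force passes 120 N, or if a joint passes its speed limit or range.

## Robot

A 7-joint arm with a two-finger parallel gripper is mounted at the origin on the work surface; the furniture and walls round the work are solid. World frame = base frame: x ahead of the robot, y to its left, z up, the work surface at z = 0. Lengths are in m, angles in rad, forces in N, time in s.
With the tool pointing down it reaches from about 0.4 to 0.85 m from the base axis. Payload 10.4 kg.
Tool frame: the origin (TCP) lies midway between the tips of the shut fingers; the grasp point (between the pads) lies 19 mm behind it; x points along the fingers, z is the direction in which the jaws open and shut, and the axes are right-handed (so a half turn about x gives the same grasp; the last joint's range is limited). The gripper opens to 87 mm and grips with 3 to 60 N. Pads are 19 mm wide; open, the fingers measure 117 mm over their backs; the gripper's body (75 mm by 190 mm) begins 51 mm behind the grasp point.
Start: joints at [-1.313, 0.332, -0.065, 1.46, 0.022, 1.35, -0.088], TCP at [0.173, 0.601, 0.223] pointing down, gripper open.
Joint ranges: [-2.6, 2.6], [-0.5, 2.12], [-1.47, 1.34], [0.16, 2.42], [-1.27, 4.41], [0.06, 2.06], [-2.6, 2.6]. Speed limits (rad/s): [2.22, 2.22, 2.79, 2.79, 3.14, 3.14, 3.14].

## Interface

Orientations are given as a unit quaternion [x, y, z, w].
In Python, from bench import read_state, camera, camera_params, close_job gives the robot as it stands.
- The arm moves only by the tool arm_command, never from a script. Its argument "targets" is a list of rows, each a list of 7 numbers: the closure in counts, from 0 (fully open) to 255 (shut), then the shift along the tool's x, y, z in mm, then the turn, a rotation vector about the tool's x, y, z in rad. A call has 1 to 10 rows; each row is the pose to reach, as a shift and turn from the pose commanded when the call began, along the tool's axes at that moment; what a row does not reach only later rows make up. A row lasts 1/10 s, in which the tool goes at most 50 mm and 8.59 degrees, less where a joint would pass 70% of its speed; a pose out of reach is approached as far as the arm can. A call with a gripper value outside its range is refused whole. The fingers move at their own pace and stop on an object; "newtons" is the grip in N (left out, the last holds). Time passes only in rows, so rows that repeat a pose let the fingers close. It gives the time, the measured TCP pose, the force and the opening at its end, in the units of the state.
- read_state(): the state, without advancing time (a new reading comes with each control period).
- camera(name): name is "scene" or "top" or "wrist"; returns the picture (480x640x3 uint8, red, green, blue); there is no depth.
- camera_params(name): a dict with "intrinsics" (3x3 intrinsics, pixels), "dist" ([k1, k2, p1, p2, k3] as OpenCV has them; the pictures are not rectified), "xyz" and "orientation" of the camera in the world; the wrist camera has in their place "mount" (4x4, takes a point from camera to tool coordinates, whose origin is the TCP and whose axes are the tool frame's). Camera axes: x right, y down, z forward; pixel columns grow to the right and rows downward; lengths in m; the calibration is good to about 2 mm. A picture is of the moment at which its call begins: read the wrist's pose just before it. camera_params takes no time and is no camera call.
- close_job(): hands the job in, once; it reports no verdict.
The state is a dict: "time": time; "joint_positions": joint angles; "joint_vel": joint speeds; "joint_torque": joint torques, N m; "ee_pos": TCP position; "eef_rot": TCP orientation; "ft_force": force on the tool from outside, world axes, zero at the start; "torque": the same for the moment, N m; "width": finger opening in m.
Only numpy, scipy, OpenCV 4.12 (cv2) and the standard library are available. Lean on these libraries where they do the work, as an engineer would, in place of code of your own. Each camera call takes 0.05 s, during which the arm holds its last target.

## Working session

There is one attempt and no reset: what is moved stays moved. The work goes in short steps, Python scripts to look and compute and a tool call to move; the robot and the scene stay as the last step left them, time stands still between calls to the robot, and variables do not carry over. Pictures are saved under pics/ and viewed, and the job is handed in when it is done.

Besides the shell and the picture viewer there is one more tool, called after "Call:" in YAML: its name, and indented under it one key for each argument. arm_command: Moves the arm, as the interface text tells. Its arguments: {"type":"object","properties":{"targets":{"type":"array"},"newtons":{"type":"number"}},"required":["targets"]}

```bash
ls; mkdir -p pics; python3 - <<'E'
from bench import *
import cv2,json
s=read_state();print({k:(v if not hasattr(v,'round') else v) for k,v in s.items()})
for n in ["scene","top","wrist"]:
    im=camera(n);cv2.imwrite(f"pics/{n}0.png",im[:,:,::-1]);p=camera_params(n);print(n,p)
E
```

```text
pics
{'time': 0.0, 'joint_positions': array([-1.31260994,  0.33285313, -0.06466037,  1.46098968,  0.02158754,
        1.34989931, -0.08850996]), 'joint_vel': array([-0.00126432, -0.00057807, -0.00039869, -0.00088517, -0.00043406,
        0.00048324, -0.00092315]), 'joint_torque': array([-1.02294023e-03, -6.23246741e+01,  2.40848854e-02, -3.89903426e+01,
       -6.13569003e-02,  3.97908222e-02,  1.22371762e-04]), 'ee_pos': array([0.1731071 , 0.6001229 , 0.22174246]), 'eef_rot': array([-0.42543505,  0.56544808,  0.42477742,  0.56465709]), 'ft_force': array([-0.32785927, -0.01602714, -0.03984304]), 'torque': array([ 0.00493017, -0.03249479, -0.02103322]), 'width': 0.08712993455054235}
scene {'intrinsics': array([[607.85075511,   0.        , 315.75877525],
       [  0.        , 607.85075511, 229.22034638],
       [  0.        ,   0.        ,   1.        ]]), 'dist': array([0.01638069, 0.        , 0.        , 0.        , 0.        ]), 'xyz': array([0.21956752, 0.53079388, 0.73166688]), 'orientation': array([-0.14990848,  0.88738138, -0.42828116,  0.08159031])}
top {'intrinsics': array([[5
[... 257 characters left out ...]
2548,  0.93111242]), 'orientation': array([ 0.71697579, -0.69699912,  0.01088053, -0.00442336])}
wrist {'intrinsics': array([[426.98478664,   0.        , 320.81812847],
       [  0.        , 426.98478664, 244.52531385],
       [  0.        ,   0.        ,   1.        ]]), 'dist': array([-0.0815442,  0.       ,  0.       ,  0.       ,  0.       ]), 'mount': array([[-8.15502549e-05, -2.96220183e-01,  9.55119677e-01,
        -1.62947267e-01],
       [ 5.28684930e-04, -9.55119559e-01, -2.96220101e-01,
         7.96713063e-02],
       [ 9.99999857e-01,  4.80800554e-04,  2.34497390e-04,
         8.41077191e-04],
       [ 0.00000000e+00,  0.00000000e+00,  0.00000000e+00,
         1.00000000e+00]])}
```

View pics/scene0.png

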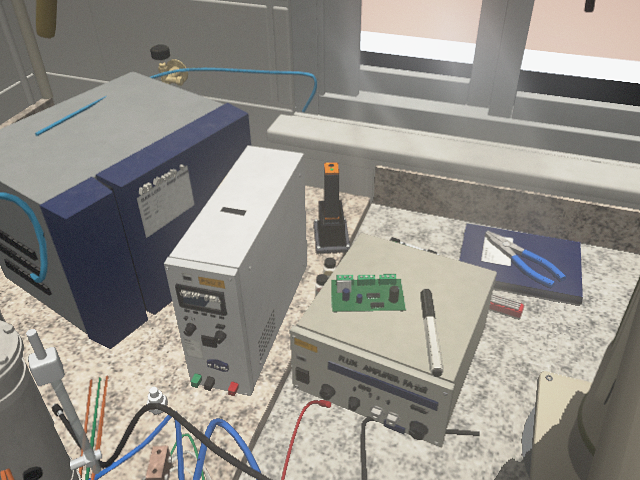

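View pics/top0.png

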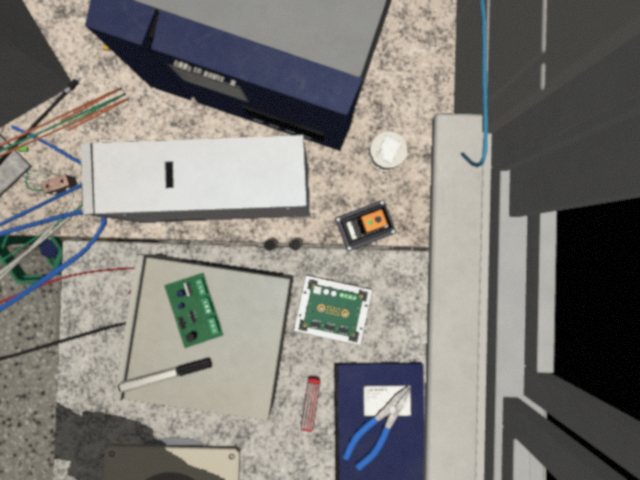

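View pics/wrist0.png

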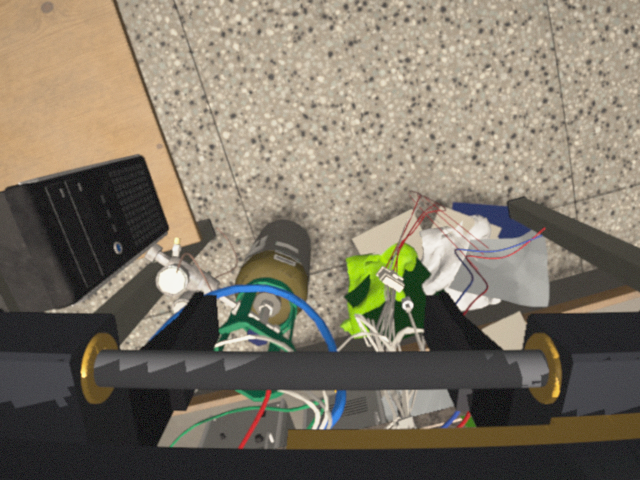

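```bash
cat > h.py <<'E'
import numpy as np,cv2
from scipy.spatial.transform import Rotation as R
from bench import *
def cam(n,st=None):
    p=camera_params(n)
    if 'mount' in p:
        T=np.eye(4);T[:3,:3]=R.from_quat(st['eef_rot']).as_matrix();T[:3,3]=st['ee_pos'];T=T@p['mount']
        return p['intrinsics'],p['dist'],T[:3,:3],T[:3,3]
    return p['intrinsics'],p['dist'],R.from_quat(p['orientation']).as_matrix(),p['xyz']
def ray(c,uv):
    K,d,Rm,o=c
    n=cv2.undistortPoints(np.array(uv,float).reshape(-1,1,2),K,d).reshape(-1,2)
    return o,np.c_[n,np.ones(len(n))]@Rm.T
def plane(c,uv,z):
    o,v=ray(c,uv);return o+v*((z-o[2])/v[:,2])[:,None]
def proj(c,P):
    K,d,Rm,o=c
    q=(np.array(P,float).reshape(-1,3)-o)@Rm
    return cv2.projectPoints(q,np.zeros(3),np.zeros(3),K,d)[0].reshape(-1,2)
E
python3 - <<'E'
from h import *
t=cv2.imread('pics/top0.png');s=cv2.imread('pics/scene0.png')
c=t[180:360,280:440];cv2.imwrite('pics/topc.png',cv2.resize(c,None,fx=3.3,fy=3.3,interpolation=cv2.INTER_CUBIC))
c=s[140:300,270:400];cv2.imwrite('pics/scc.png',cv2.resize(c,None,fx=3.7,fy=3.7,interpolation=cv2.INTER_CUBIC))
k=cam('top')
print(plane(k,[(333,309)],.024),plane(k,[(366,225)],.06),plane(k,[(375,219)],.168))
E
```

```text
[[ 0.36114379 -0.26917932  0.024     ]] [[ 0.50488239 -0.3189302   0.06      ]] [[ 0.50875395 -0.3228927   0.168     ]]
```

View pics/topc.png

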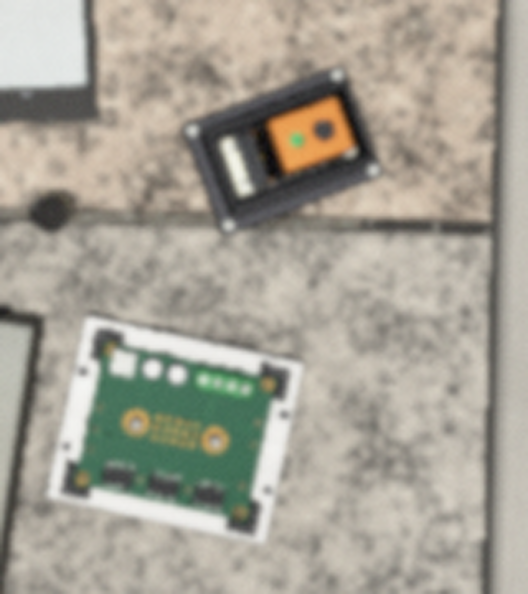

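View pics/scc.png

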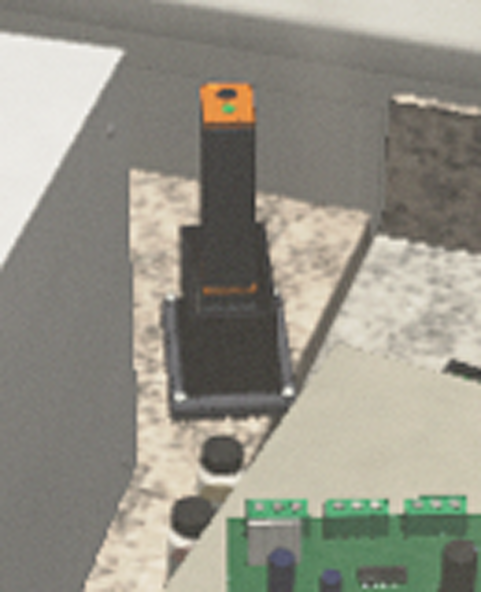

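```bash
python3 - <<'E'
from h import *
k=cam('top');t=cv2.imread('pics/top0.png')
f=lambda L:[((x+.5)/3.3-.5+280,(y+.5)/3.3-.5+180) for x,y in L]
hsv=cv2.cvtColor(t,cv2.COLOR_BGR2HSV)
m=cv2.inRange(hsv,(5,140,120),(20,255,255));m[:, :340]=0;m[:195]=0;m[245:]=0;m[:,400:]=0
n,l,st,ce=cv2.connectedComponentsWithStats(m);i=1+st[1:,4].argmax();print(st[i],ce[i])
r=cv2.minAreaRect(np.argwhere(l==i)[:,::-1].astype(np.float32));print(r)
b=cv2.boxPoints(r);P=plane(k,b,.158);print(P,P.mean(0),np.linalg.norm(np.diff(P,axis=0),axis=1))
e=P[1]-P[0];print('cap ang',np.degrees(np.arctan2(e[1],e[0])),plane(k,[ce[i]],.158))
# rings: orange pixels around dowels
m=cv2.inRange(hsv,(8,90,90),(25,255,255))
for (x,y) in f([(137,423),(215,440)]):
    mm=np.zeros_like(m);cv2.circle(mm,(round(x),round(y)),6,255,-1);q=np.argwhere((mm>0)&(m>0));c0=q.mean(0)[::-1];print('ring',x,y,c0,plane(k,[c0],.024))
D=plane(k,f([(137,423),(215,440)]),.035);print('dow',D,D.mean(0),np.linalg.norm(D[0]-D[1]))
Q=plane(k,f([(337,75),(375,170),(228,226),(192,132)]),.008);print('plate',Q,Q.mean(0),np.linalg.norm(np.diff(Q,axis=0),axis=1))
for a,b in((0,3),(1,2)):
    e=Q[a]-Q[b];print(np.degrees(np.arctan2(e[1],e[0])))
N=plane(k,f([(88,318),(301,362),(265,541),(50,497)]),.012);print('nest',N,N.mean(0),np.linalg.norm(np.diff(N,axis=0),axis=1))
for a,b in((0,1),(3,2)):
    e=N[a]-N[b];print(np.degrees(np.arctan2(e[1],e[0])))
ks=cam('scene')
sc=[((x+.5)/3.7-.5+270,(y+.5)/3.7-.5+140) for x,y in [(203,86),(249,85),(255,123),(203,124)]]
S=plane(ks,sc,.158);print('scene cap',S,S.mean(0))
S=plane(ks,[((x+.5)/3.7-.5+270,(y+.5)/3.7-.5+140) for x,y in [(222,448),(190,515)]],.052);print('vials',S)
E
```

```text
[361 209  26  23 338] [373.64792899 220.3964497 ]
((373.8503112792969, 220.46348571777344), (17.514331817626953, 22.811349868774414), 70.01689910888672)
[[ 0.51293476 -0.30198262  0.158     ]
 [ 0.52527469 -0.33311202  0.158     ]
 [ 0.50138113 -0.3425149   0.158     ]
 [ 0.48906278 -0.31139728  0.158     ]] [ 0.50716334 -0.3222517   0.158     ] [0.03348602 0.02567716 0.03346712]
cap ang -68.37624399093026 [[ 0.50724811 -0.32194956  0.158     ]]
ring 321.1666666666667 307.83333333333337 [320.82758621 306.48275862] [[ 0.3648732  -0.24822964  0.024     ]]
ring 344.8030303030303 312.9848484848485 [344.32142857 312.53571429] [[ 0.35563834 -0.28872359  0.024     ]]
dow [[ 0.36380372 -0.24886133  0.035     ]
 [ 0.35620653 -0.28906151  0.035     ]] [ 0.36000513 -0.26896142  0.035     ] 0.040911758238363856
plate [[ 0.54779404 -0.34975011  0.008     ]
 [ 0.4979481  -0.37121434  0.008     ]
 [ 0.46607901 -0.29409767  0.008     ]
 [ 0.51532731 -0.27366136  0.008     ]] [ 0.50678712 -0.32218087  0.008     ] [0.05427091 0.08344231 0.05332014]
-66.89226937560896
-67.54674170189807
nest [[ 0.41561699 -0.22155723  0.012     ]
 [ 0.3956053  -0.33426895  0.012     ]
 [ 0.30135379 -0.31781188  0.012     ]
 [ 0.32133106 -0.20436331  0.012     ]] [ 0.35847679 -0.26950034  0.012     ] [0.11447445 0.09567749 0.11519405]
79.93218936872337
80.01311285098295
scene cap [[ 0.52126092 -0.33288246  0.158     ]
 [ 0.50069064 -0.34055464  0.158     ]
 [ 0.48776595 -0.30994377  0.158     ]
 [ 0.51049233 -0.30158601  0.158     ]] [ 0.50505246 -0.32124172  0.158     ]
vials [[ 0.46798941 -0.20231861  0.052     ]
 [ 0.46709595 -0.15536543  0.052     ]]
```

```bash
python3 - <<'E'
from h import *
k=cam('top');s=read_state();M=R.from_quat(s['eef_rot']).as_matrix();print(M.round(3),np.degrees(np.arctan2(M[1,2],M[0,2])))
an=plane(k,[(340,145),(388,0),(155,62),(350,102)],.28);ps=plane(k,[(307,212),(303,137)],.25)
print(an,ps); 
a=np.radians(22);j=np.array([np.cos(a),np.sin(a)]);w=np.array([-j[1],j[0]]);c=np.array([.507,-.322])
for p in list(an)+list(ps): d=p[:2]-c;print('jaw',d@j,'w',d@w)
a=np.radians(-10);j=np.array([np.cos(a),np.sin(a)]);w=np.array([-j[1],j[0]]);c=np.array([.36,-.269])
print(plane(k,[(292,278),(272,418)],.14))
for p in list(an)+list(ps)+list(plane(k,[(292,278),(272,418)],.14)): d=p[:2]-c;print('jaw',d@j,'w',d@w)
E
```

```text
[[-0.    -0.961  0.277]
 [-0.001  0.277  0.961]
 [-1.    -0.    -0.001]] 73.91569423667082
[[ 0.59239244 -0.2661331   0.28      ]
 [ 0.77482031 -0.32075536  0.28      ]
 [ 0.68814144 -0.03492066  0.28      ]
 [ 0.64618129 -0.27703651  0.28      ]] [[ 0.51036472 -0.22682016  0.25      ]
 [ 0.60728921 -0.21884706  0.25      ]]
jaw 0.10010259793238298 w 0.019810315569154757
jaw 0.24878491640642322 w -0.09917324678374333
jaw 0.27549323046681595 w 0.1983185538958406
jaw 0.14589026196020022 w -0.01044880163417836
jaw 0.03877470607611547 w 0.08698876079155549
jaw 0.1316283068638275 w 0.05807274417544299
[[ 0.41867745 -0.20391509  0.14      ]
 [ 0.21070325 -0.18048061  0.14      ]]
jaw 0.22836404285537737 w 0.043177866654232164
jaw 0.417505481787304 w 0.021063707937198
jaw 0.28250878054623163 w 0.28750431326145875
jaw 0.28322907328635444 w 0.04178044515114945
jaw 0.1407558886607973 w 0.06764958789839103
jaw 0.23482336227985076 w 0.09233232686949734
jaw 0.046484129622298156 w 0.07428535801873677
jaw -0.16239982673480796 w 0.06124946905158843
```

Call:
arm_command:
  targets:
    - [0,-35,0,0,0,0,0]
    - [0,-75,0,0,0,0,0]
    - [0,-115,0,0,0,0,0]
    - [0,-155,0,0,0,0,0]
    - [0,-195,0,0,0,0,0]
    - [0,-230,0,0,0,0,0]
    - [0,-260,0,0,0,0,0]
    - [0,-260,0,0,0,0,0]

```text
time: 0.95
ee_pos: [0.1733, 0.6009, 0.4866]
eef_rot: [-0.424, 0.563, 0.426, 0.567]
ft_force: [-0.2, 0.2, 0.2]
width: 0.0869
```

```bash
cat >> h.py <<'E'
def rel(x,y,z,jaw):
    "shift (mm) and turn from present pose to TCP xyz, jaw azimuth deg, tool down"
    s=read_state();M=R.from_quat(s['eef_rot']).as_matrix()
    a=np.radians(jaw);zt=np.array([np.cos(a),np.sin(a),0]);xt=np.array([0,0,-1.]);T=np.c_[xt,np.cross(zt,xt),zt]
    return (M.T@(np.array([x,y,z])-s['ee_pos'])*1000).round(1),R.from_matrix(M.T@T).as_rotvec().round(4)
def show():
    s=read_state();M=R.from_quat(s['eef_rot']).as_matrix()
    print('t',round(s['time'],2),'q',s['joint_positions'].round(3),'p',s['ee_pos'].round(4),'jaw',np.degrees(np.arctan2(M[1,2],M[0,2])).round(2),'xdown',M[:,0].round(4),'F',s['ft_force'].round(1),'w',round(s['width'],4))
E
python3 - <<'E'
from h import *
show()
for az,r in((60,.62),(45,.62),(30,.62),(15,.62),(0,.6)):
    a=np.radians(az);print(az,*rel(r*np.cos(a),r*np.sin(a),.48,az))
E
```

```text
t 0.95 q [-1.338  0.363 -0.042  0.873  0.016  1.9   -0.082] p [0.1733 0.6009 0.4866] jaw 73.91 xdown [ 0.0012  0.0057 -1.    ] F [-0.2  0.2  0.2] w 0.0869
60 [   6.4 -149.1  -23.6] [ 0.2428  0.0057 -0.0012]
45 [   6.  -299.8  -82.7] [ 0.5046  0.0056 -0.0019]
30 [   5.4 -430.1 -178.8] [ 0.7664  0.0054 -0.0027]
15 [   4.6 -531.  -305.3] [ 1.0282  0.0051 -0.0034]
0 [   3.7 -576.6 -459.1] [ 1.29    0.0047 -0.0041]
```

Call:
arm_command:
  targets:
    - [0,2,-35,-3,0.06,0,0]
    - [0,4,-80,-8,0.13,0,0]
    - [0,6,-125,-17,0.2,0,0]
    - [0,6,-170,-30,0.28,0,0]
    - [0,6,-215,-46,0.35,0,0]
    - [0,6,-260,-64,0.43,0,0]
    - [0,6,-300,-83,0.5,0,0]
    - [0,6,-345,-112,0.59,0,0]
    - [0,6,-390,-145,0.68,0,0]
    - [0,6,-430,-179,0.766,0.005,0]

```text
time: 1.95
ee_pos: [0.5312, 0.3174, 0.4756]
eef_rot: [-0.183, 0.685, 0.181, 0.682]
ft_force: [0.6, 0.9, 0.7]
width: 0.0871
```

```bash
python3 - <<'E'
from h import *
show()
for az,r in((15,.61),(0,.6),(-10,.6),(-20,.6)):
    a=np.radians(az);print(az,*rel(r*np.cos(a),r*np.sin(a),.48,az))
E
```

```text
t 1.95 q [-0.777  0.346  0.26   0.933 -0.09   1.877 -0.038] p [0.5312 0.3174 0.4756] jaw 29.81 xdown [-0.004  -0.0045 -1.    ] F [0.6 0.9 0.7] w 0.0871
15 [  -3.9 -167.3  -28.9] [ 0.2585 -0.0054  0.0026]
0 [  -3.3 -309.6  -98.1] [ 0.5203 -0.0051  0.0033]
-10 [  -2.8 -395.5 -157.8] [ 0.6948 -0.0048  0.0038]
-20 [  -2.2 -469.7 -231.5] [ 0.8693 -0.0045  0.0042]
```

```bash
python3 - <<'E'
from h import *
for y in(0,-.1,-.322): print(y,*rel(.507 if y<-.2 else .54,y,.48,22))
E
```

```text
0 [  -3.  -279.8 -150.1] [ 0.1363 -0.0056  0.0023]
-0.1 [  -2.6 -366.5 -199.8] [ 0.1363 -0.0056  0.0023]
-0.322 [  -1.5 -542.8 -338.8] [ 0.1363 -0.0056  0.0023]
```

Call:
arm_command:
  targets:
    - [0,-2,-32,-17,0.02,0,0]
    - [0,-3,-72,-38,0.05,0,0]
    - [0,-3,-112,-60,0.08,0,0]
    - [0,-3,-152,-81,0.1,0,0]
    - [0,-3,-192,-103,0.12,0,0]
    - [0,-3,-232,-124,0.136,-0.005,0.002]
    - [0,-3,-272,-146,0.136,-0.005,0.002]
    - [0,-3,-310,-168,0.136,-0.005,0.002]
    - [0,-3,-340,-185,0.136,-0.005,0.002]
    - [0,-3,-366,-200,0.136,-0.005,0.002]

```text
time: 2.95
ee_pos: [0.5395, -0.1001, 0.4806]
eef_rot: [-0.136, 0.694, 0.136, 0.694]
ft_force: [0.2, 1.7, 0.2]
width: 0.0872
```

```bash
python3 - <<'E'
from h import *
show()
for y in(-.322,): print(y,*rel(.507 if y<-.2 else .54,y,.48,22))
E
```

```text
t 2.95 q [-0.323  0.169  0.524  1.154 -0.088  1.84   0.557] p [ 0.5395 -0.1001  0.4806] jaw 22.14 xdown [-0.e+00  3.e-04 -1.e+00] F [0.2 1.7 0.2] w 0.0872
-0.322 [   0.5 -193.3 -113.7] [ 0.0024  0.0001 -0.0003]
```

Call:
arm_command:
  targets:
    - [0,0,-35,-20,0,0,0]
    - [0,0,-72,-42,0,0,0]
    - [0,0,-109,-64,0,0,0]
    - [0,0,-145,-85,0,0,0]
    - [0,0,-173,-102,0,0,0]
    - [0,0,-193,-114,0,0,0]
    - [0,0,-193,-114,0,0,0]
    - [0,0,-193,-114,0,0,0]

```text
time: 3.75
ee_pos: [0.5075, -0.3197, 0.4803]
eef_rot: [-0.136, 0.694, 0.136, 0.694]
ft_force: [-0.2, -0.5, -0.8]
width: 0.0872
```

```bash
python3 - <<'E'
from h import *
show();s=read_state();im=camera('wrist');cv2.imwrite('pics/w1.png',im[:,:,::-1])
np.save('w1.npy',np.r_[s['ee_pos'],s['eef_rot']])
print(proj(cam('wrist',s),[(.507,-.322,.158),(.36,-.269,.024)]))
E
```

```text
t 3.75 q [ 0.045  0.326  0.668  1.006 -0.209  1.87   1.011] p [ 0.5075 -0.3197  0.4803] jaw 22.17 xdown [-4.e-04  9.e-04 -1.e+00] F [-0.2 -0.5 -0.8] w 0.0872
[[317.56266094 188.65232726]
 [234.45975008  98.09763541]]
```

View pics/w1.png

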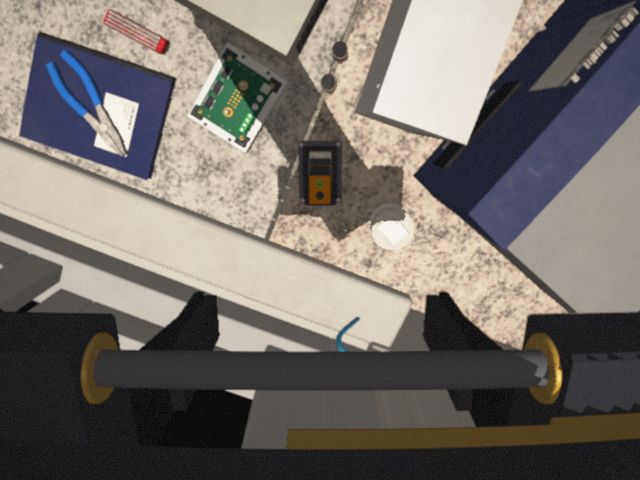

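```bash
cat > meas.py <<'E'
from h import *
import sys
name=sys.argv[1];v=np.load(name+'.npy');s={'ee_pos':v[:3],'eef_rot':v[3:]};k=cam('wrist',s)
t=cv2.imread(f'pics/{name}.png');hsv=cv2.cvtColor(t,cv2.COLOR_BGR2HSV)
m=cv2.inRange(hsv,(5,140,100),(20,255,255));p=proj(k,(.507,-.322,.158))[0]
mm=np.zeros_like(m);cv2.circle(mm,tuple(int(a) for a in p),int(sys.argv[2]),255,-1);m&=mm
m=cv2.morphologyEx(m,cv2.MORPH_CLOSE,np.ones((7,7)))
n,l,st,ce=cv2.connectedComponentsWithStats(m);i=1+st[1:,4].argmax();print(st[i],ce[i])
r=cv2.minAreaRect(np.argwhere(l==i)[:,::-1].astype(np.float32));P=plane(k,cv2.boxPoints(r),.158)
print(P.round(4),P.mean(0),np.linalg.norm(np.diff(P,axis=0),axis=1));
for i in(0,1):
    e=P[i+1]-P[i];print(np.degrees(np.arctan2(e[1],e[0])))
E
python3 meas.py w1 40; python3 - <<'E'
from h import *
v=np.load('w1.npy');s={'ee_pos':v[:3],'eef_rot':v[3:]};k=cam('wrist',s)
print('an',plane(k,[(417,177)],.28),'ps',plane(k,[(358,110),(468,143)],.25))
t=cv2.imread('pics/w1.png')
cv2.imwrite('pics/w1c.png',cv2.resize(t[40:220,180:350],None,fx=3.4,fy=3.4,interpolation=cv2.INTER_CUBIC))
E
```

```text
[310 176  20  28 482] [319.45228216 188.91701245]
[[ 0.4936 -0.3118  0.158 ]
 [ 0.5136 -0.3037  0.158 ]
 [ 0.5255 -0.3325  0.158 ]
 [ 0.5052 -0.3408  0.158 ]] [ 0.50947151 -0.32218887  0.158     ] [0.02157709 0.03121751 0.02195798]
22.187388311393445
-67.49781381767379
an [[ 0.57467416 -0.26086287  0.28      ]] ps [[ 0.50830357 -0.22844128  0.25      ]
 [ 0.61250414 -0.21611117  0.25      ]]
```

View pics/w1c.png

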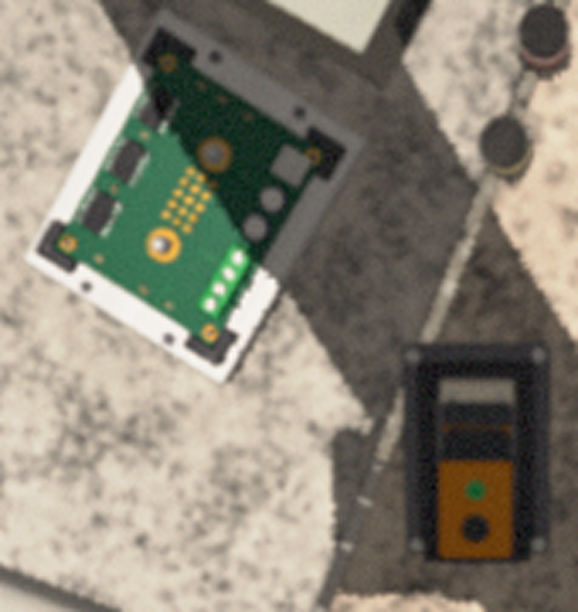

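```bash
python3 - <<'E'
from h import *
v=np.load('w1.npy');s={'ee_pos':v[:3],'eef_rot':v[3:]};k=cam('wrist',s);kt=cam('top')
def tri(a,ua,b,ub):
    oa,va=ray(a,[ua]);ob,vb=ray(b,[ub]);va=va[0];vb=vb[0]
    x=np.linalg.lstsq(np.c_[va,-vb],ob-oa,rcond=None)[0];A=oa+va*x[0];B=ob+vb*x[1];return (A+B)/2,np.linalg.norm(A-B)
print(tri(k,(417,177),kt,(340,146)))
for z in (.12,.16,.2,.24,.28): print(z,plane(k,[(417,177)],z)[0],plane(kt,[(340,146),(350,102)],z))
f=lambda L:[((x+.5)/3.4-.5+180,(y+.5)/3.4-.5+40) for x,y in L]
D=plane(k,f([(214,155),(163,245)]),.024);print('rings',D,D.mean(0),np.linalg.norm(D[0]-D[1]),np.degrees(np.arctan2(*(D[0]-D[1])[1::-1])))
D=plane(k,f([(213,152),(161,243)]),.035);print('tips',D,D.mean(0),np.linalg.norm(D[0]-D[1]),np.degrees(np.arctan2(*(D[0]-D[1])[1::-1])))
im=camera('top');cv2.imwrite('pics/t1.png',im[:,:,::-1])
a=cv2.imread('pics/top0.png')[20:180,280:460];cv2.imwrite('pics/an_t.png',cv2.resize(a,None,fx=3,fy=3,interpolation=cv2.INTER_CUBIC))
a=cv2.imread('pics/w1.png')[60:260,370:560];cv2.imwrite('pics/an_w.png',cv2.resize(a,None,fx=3,fy=3,interpolation=cv2.INTER_CUBIC))
E
```

```text
(array([ 0.63999675, -0.27270999,  0.03231529]), np.float64(0.0009782424584700209))
0.12 [ 0.61695292 -0.26821055  0.12      ] [[ 0.6226238  -0.27069932  0.12      ]
 [ 0.69117573 -0.2842392   0.12      ]]
0.16 [ 0.60638323 -0.26637363  0.16      ] [[ 0.61475582 -0.26956636  0.16      ]
 [ 0.67992712 -0.28243853  0.16      ]]
0.2 [ 0.59581354 -0.26453671  0.2       ] [[ 0.60688785 -0.26843341  0.2       ]
 [ 0.66867851 -0.28063785  0.2       ]]
0.24 [ 0.58524385 -0.26269979  0.24      ] [[ 0.59901987 -0.26730046  0.24      ]
 [ 0.6574299  -0.27883718  0.24      ]]
0.28 [ 0.57467416 -0.26086287  0.28      ] [[ 0.5911519  -0.2661675   0.28      ]
 [ 0.64618129 -0.27703651  0.28      ]]
rings [[ 0.36476454 -0.24869326  0.024     ]
 [ 0.35710558 -0.28988729  0.024     ]] [ 0.36093506 -0.26929027  0.024     ] 0.04189997474892454 79.46759805504169
tips [[ 0.36602714 -0.24768009  0.035     ]
 [ 0.35824931 -0.2886329   0.035     ]] [ 0.36213822 -0.26815649  0.035     ] 0.041684854245857696 79.24636012434075
```

View pics/an_t.png

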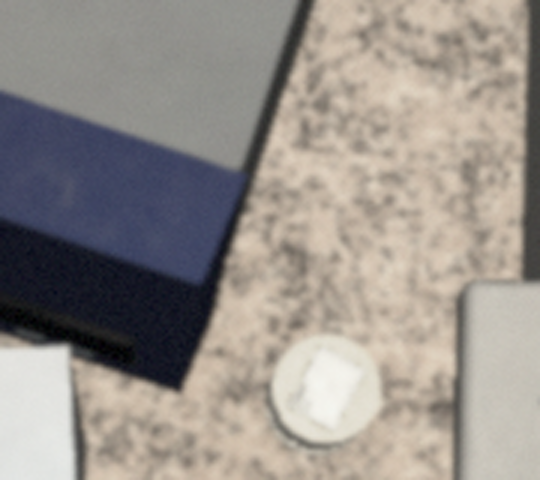

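View pics/an_w.png

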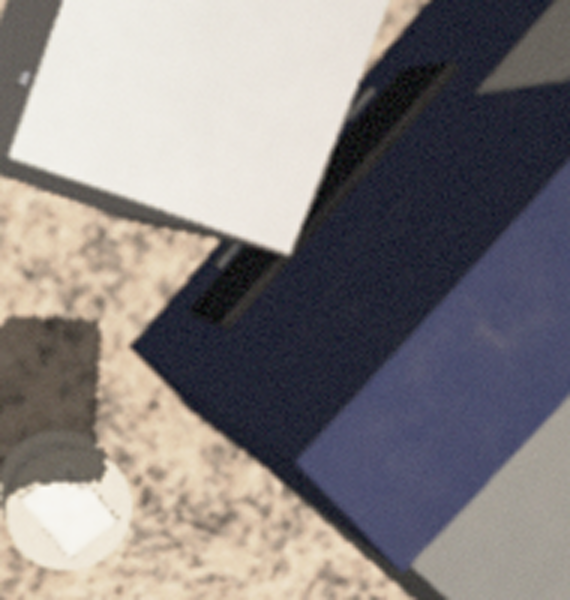

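Call:
arm_command:
  targets:
    - [0,30,0,0,0,0,0]
    - [0,70,0,0,0,0,0]
    - [0,110,0,0,0,0,0]
    - [0,150,-1,0,0,0,0]
    - [0,185,-2,0,0,0,0]
    - [0,210,-2,0,0,0,0]
    - [0,230,-2,0,0,0,0]
    - [0,230,-2,0,0,0,0]
    - [0,230,-2,0,0,0,0]

```text
time: 4.75
ee_pos: [0.509, -0.3205, 0.2517]
eef_rot: [-0.137, 0.693, 0.137, 0.694]
ft_force: [-0.7, 0.7, 1.3]
width: 0.0873
```

```bash
python3 - <<'E'
from h import *
show();s=read_state();im=camera('wrist');cv2.imwrite('pics/w2.png',im[:,:,::-1])
np.save('w2.npy',np.r_[s['ee_pos'],s['eef_rot']])
E
python3 meas.py w2 80
```

```text
t 4.75 q [-0.02   0.295  0.633  1.514 -0.177  1.39   1.014] p [ 0.509  -0.3205  0.2517] jaw 22.32 xdown [ 1.e-03  4.e-04 -1.e+00] F [-0.7  0.7  1.3] w 0.0873
[ 298  225   38   48 1460] [316.82465753 247.43835616]
[[ 0.4926 -0.3119  0.158 ]
 [ 0.5138 -0.3032  0.158 ]
 [ 0.526  -0.3319  0.158 ]
 [ 0.504  -0.3409  0.158 ]] [ 0.50907861 -0.32197815  0.158     ] [0.02296473 0.03116327 0.02376732]
22.308964091098836
-67.08827189321953
```

View pics/w2.png

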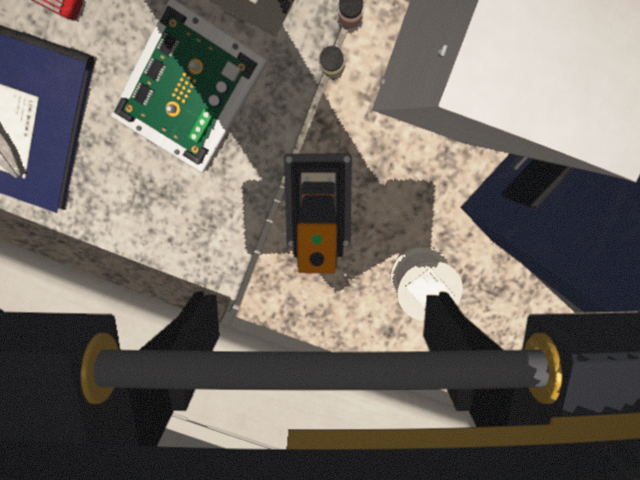

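```bash
python3 - <<'E'
from h import *
print(rel(.5088,-.322,.102,22.3))
E
```

```text
(array([150.4,  -0.6,  -1. ]), array([-0.0001,  0.0018,  0.001 ]))
```

Call:
arm_command:
  targets:
    - [0,20,-0.5,-1,0,0,0]
    - [0,45,-0.5,-1,0,0,0]
    - [0,70,-0.5,-1,0,0,0]
    - [0,95,-0.5,-1,0,0,0]
    - [0,115,-0.5,-1,0,0,0]
    - [0,132,-0.5,-1,0,0,0]
    - [0,145,-0.5,-1,0,0,0]
    - [0,150,-0.5,-1,0,0,0]
    - [0,150,-0.5,-1,0,0,0]
    - [0,150,-0.5,-1,0,0,0]

```text
time: 5.8
ee_pos: [0.5084, -0.3225, 0.102]
eef_rot: [-0.137, 0.693, 0.136, 0.694]
ft_force: [-0.4, -0.4, 0.5]
width: 0.0872
```

```bash
python3 - <<'E'
from h import *
show();im=camera('wrist');cv2.imwrite('pics/w3.png',im[:,:,::-1]);im=camera('scene');cv2.imwrite('pics/s3.png',im[:,:,::-1])
E
```

```text
t 5.8 q [ 0.018  0.418  0.592  1.696 -0.257  1.104  1.075] p [ 0.5084 -0.3225  0.102 ] jaw 22.23 xdown [ 1.9e-03 -3.0e-04 -1.0e+00] F [-0.4 -0.4  0.5] w 0.0872
```

View pics/w3.png

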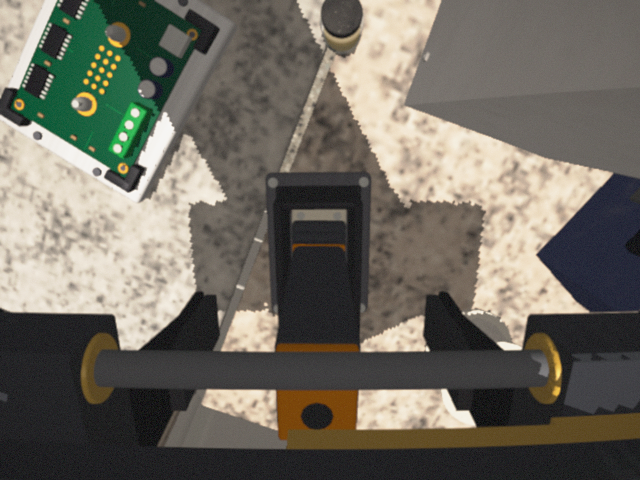

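View pics/s3.png

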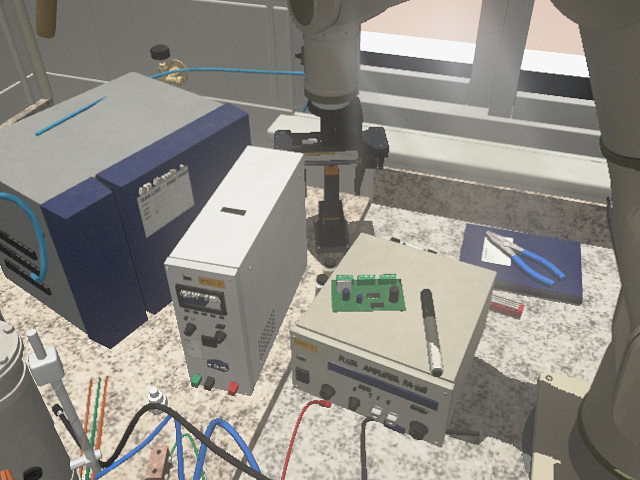

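Call:
arm_command:
  targets:
    - [60,0,0,0,0,0,0]
    - [120,0,0,0,0,0,0]
    - [180,0,0,0,0,0,0]
    - [210,0,0,0,0,0,0]
    - [255,0,0,0,0,0,0]
    - [255,0,0,0,0,0,0]
    - [255,0,0,0,0,0,0]
    - [255,0,0,0,0,0,0]
    - [255,0,0,0,0,0,0]
    - [255,0,0,0,0,0,0]
  newtons: 50

```text
time: 6.9
ee_pos: [0.5078, -0.3222, 0.101]
eef_rot: [-0.136, 0.694, 0.136, 0.694]
ft_force: [-0.7, -0.6, -0.0]
width: 0.0258
```

```bash
python3 - <<'E'
from h import *
show()
E
```

```text
t 6.9 q [ 0.018  0.419  0.592  1.698 -0.257  1.104  1.075] p [ 0.5078 -0.3222  0.101 ] jaw 22.23 xdown [ 5.e-04  2.e-04 -1.e+00] F [-0.7 -0.6 -0. ] w 0.0258
```

Call:
arm_command:
  targets:
    - [255,-5,0,0,0,0,0]
    - [255,-12,0,0,0,0,0]
    - [255,-20,0,0,0,0,0]
    - [255,-28,0,0,0,0,0]
    - [255,-38,0,0,0,0,0]
    - [255,-50,0,0,0,0,0]
    - [255,-65,0,0,0,0,0]
    - [255,-80,0,0,0,0,0]
    - [255,-90,0,0,0,0,0]
    - [255,-90,0,0,0,0,0]

```text
time: 7.9
ee_pos: [0.5085, -0.3227, 0.193]
eef_rot: [-0.137, 0.693, 0.136, 0.695]
ft_force: [-0.2, -0.6, -2.8]
width: 0.0256
```

```bash
python3 - <<'E'
from h import *
show();s=read_state();im=camera('wrist');cv2.imwrite('pics/w4.png',im[:,:,::-1]);np.save('w4.npy',np.r_[s['ee_pos'],s['eef_rot']]);im=camera('top');cv2.imwrite('pics/t4.png',im[:,:,::-1])
print(rel(.361,-.269,.19,-10.4))
E
```

```text
t 7.9 q [-0.009  0.331  0.623  1.598 -0.201  1.274  1.035] p [ 0.5085 -0.3227  0.193 ] jaw 22.23 xdown [ 3.2e-03 -8.0e-04 -1.0e+00] F [-0.2 -0.6 -2.8] w 0.0256
(array([   0.8,  104.7, -115.7]), array([ 5.696e-01,  7.000e-04, -3.000e-04]))
```

View pics/w4.png

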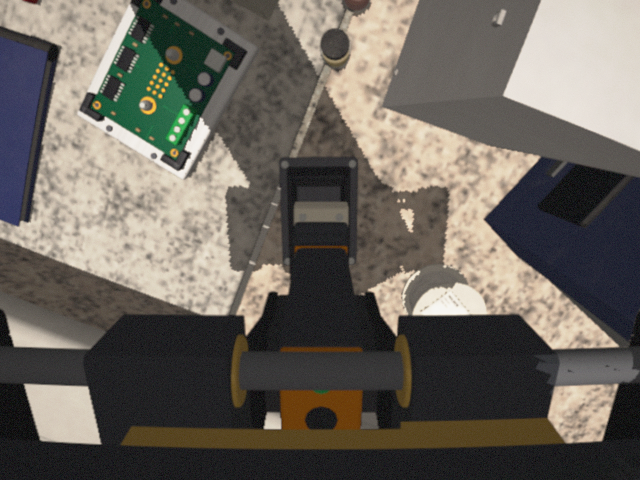

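Call:
arm_command:
  targets:
    - [255,0,5,-6,0.04,0,0]
    - [255,0,15,-17,0.1,0,0]
    - [255,0,28,-31,0.17,0,0]
    - [255,0,42,-46,0.25,0,0]
    - [255,0,56,-62,0.33,0,0]
    - [255,0,70,-78,0.41,0,0]
    - [255,0,83,-92,0.48,0,0]
    - [255,0,95,-105,0.54,0,0]
    - [255,0,105,-116,0.57,0,0]
    - [255,0,105,-116,0.57,0,0]

```text
time: 9.0
ee_pos: [0.3591, -0.2683, 0.1904]
eef_rot: [0.065, 0.704, -0.064, 0.704]
ft_force: [0.2, -0.8, -1.7]
width: 0.0258
```

```bash
python3 - <<'E'
from h import *
show();s=read_state();im=camera('wrist');cv2.imwrite('pics/w5.png',im[:,:,::-1]);np.save('w5.npy',np.r_[s['ee_pos'],s['eef_rot']]);im=camera('top');cv2.imwrite('pics/t5.png',im[:,:,::-1])
for n,b in(('w4',(70,190,80,270)),):
    c=cv2.imread(f'pics/{n}.png')[0:190,80:270];cv2.imwrite('pics/w4c.png',cv2.resize(c,None,fx=3,fy=3,interpolation=cv2.INTER_CUBIC))
E
```

```text
t 9.0 q [-0.153 -0.088  0.671  1.976  0.056  1.236  0.315] p [ 0.3591 -0.2683  0.1904] jaw -10.49 xdown [ 1.0e-04  1.9e-03 -1.0e+00] F [ 0.2 -0.8 -1.7] w 0.0258
```

View pics/w5.png

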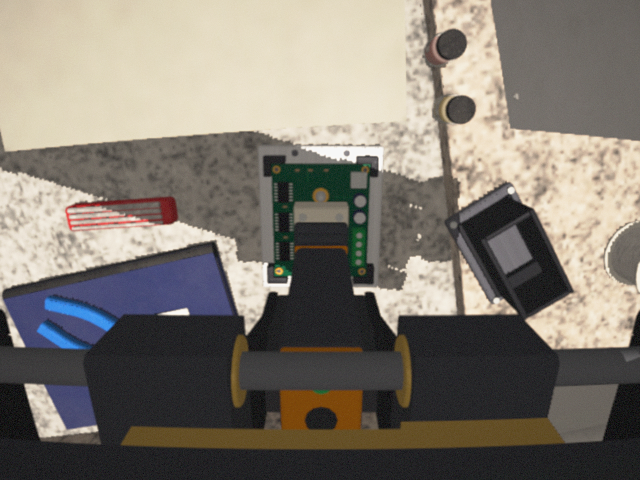

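View pics/w4c.png

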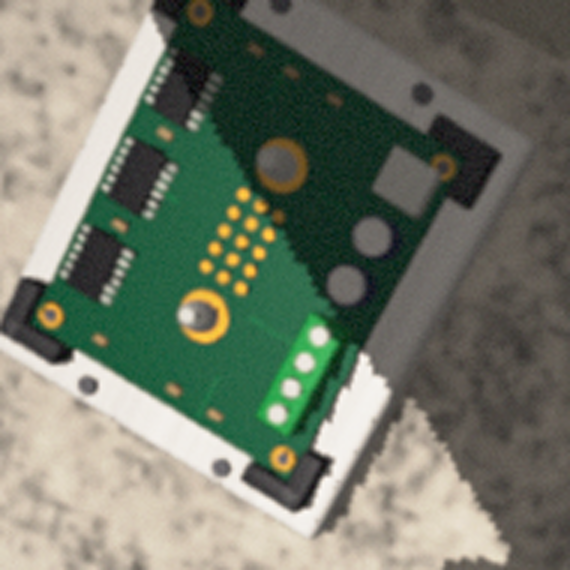

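View pics/t5.png

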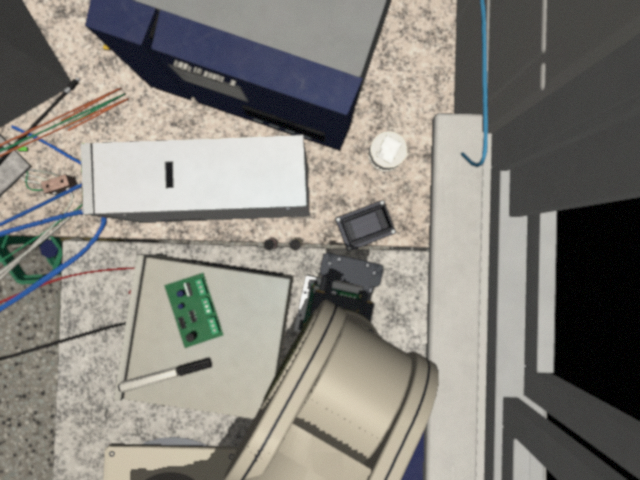

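```bash
python3 - <<'E'
from h import *
v=np.load('w4.npy');s={'ee_pos':v[:3],'eef_rot':v[3:]};k=cam('wrist',s)
f=lambda L,F,a,b:[((x+.5)/F-.5+a,(y+.5)/F-.5+b) for x,y in L]
D=plane(k,f([(282,165),(203,318)],3,80,0),.024);print(D,D.mean(0),np.linalg.norm(D[0]-D[1]),np.degrees(np.arctan2(*(D[0]-D[1])[1::-1])))
c=cv2.imread('pics/w5.png')[130:290,250:390];cv2.imwrite('pics/w5c.png',cv2.resize(c,None,fx=4,fy=3.7,interpolation=cv2.INTER_CUBIC))
E
```

```text
[[ 0.36407901 -0.24706044  0.024     ]
 [ 0.35625736 -0.28895308  0.024     ]] [ 0.36016819 -0.26800676  0.024     ] 0.042616564263250084 79.42423460658057
```

View pics/w5c.png

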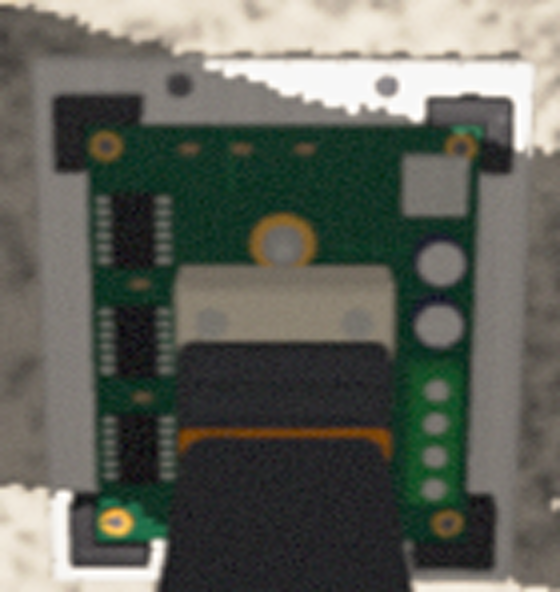

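```bash
python3 - <<'E'
from h import *
p=camera_params('wrist');m=p['mount'];k=(p['intrinsics'],p['dist'],m[:3,:3],m[:3,3])
pts={'botL':(.083,.032,-.015),'botR':(.083,.032,.015),'topL':(.065,.032,-.015),'topR':(.065,.032,.015)}
for n,q in pts.items():
    u=proj(k,q)[0];print(n,u,((u[0]-250+.5)*4-.5,(u[1]-130+.5)*3.7-.5))
f=lambda x,y:((x+.5)/4-.5+250,(y+.5)/3.7-.5+130)
o,v=ray(k,[f(284,244)]);print('ring on board: tool coords',o+v*((.083+.083-o[0])/v[:,0])[:,None])  # placeholder depth: board at tcp z .1904-.024
o,v=ray(k,[f(284,244)]);print(o+v*((.1904-.024-o[0])/v[:,0])[:,None])
o,v=ray(k,[f(284,267),f(176,268),f(394,268)]);print(o+v*((.083-o[0])/v[:,0])[:,None])
o,v=ray(k,[f(105,146),f(461,147),f(116,521),f(447,522)]);Q=(o+v*((.1904-.024-o[0])/v[:,0])[:,None]);print(Q,Q.mean(0))
E
```

```text
botL [291.6444108  202.19925759] (np.float64(168.0776431861118), np.float64(268.4872531000129))
botR [342.87902289 202.2047138 ] (np.float64(373.0160915797305), np.float64(268.5074410638305))
topL [289.52739352 208.79942177] (np.float64(159.60957406904367), np.float64(292.9078605648947))
topR [344.56159036 208.80479188] (np.float64(379.7463614254357), np.float64(292.92772994808894))
ring on board: tool coords [[0.166      0.02037399 0.00205456]]
[[0.1664     0.02029908 0.00205497]]
[[ 0.083       0.0322338   0.00196916]
 [ 0.083       0.03207744 -0.01383827]
 [ 0.083       0.03208537  0.01807235]]
[[ 0.1664      0.04093899 -0.03231753]
 [ 0.1664      0.04075419  0.03604095]
 [ 0.1664     -0.04201945 -0.03250512]
 [ 0.1664     -0.04225552  0.03565001]] [ 0.1664     -0.00064545  0.00171708]
```

Call:
arm_command:
  targets:
    - [255,5,0,0,0,0,0]
    - [255,13,-0.3,0,0,0,0]
    - [255,22,-0.5,0,0,0,0]
    - [255,32,-0.5,0,0,0,0]
    - [255,41,-0.5,0,0,0,0]
    - [255,49,-0.5,0,0,0,0]
    - [255,55,-0.5,0,0,0,0]
    - [255,60,-0.5,0,0,0,0]
    - [255,60,-0.5,0,0,0,0]
    - [255,60,-0.5,0,0,0,0]

```text
time: 10.1
ee_pos: [0.3607, -0.2694, 0.1311]
eef_rot: [0.064, 0.704, -0.064, 0.704]
ft_force: [-0.9, -0.3, -2.7]
width: 0.0259
```

```bash
python3 - <<'E'
from h import *
show();s=read_state();im=camera('wrist');cv2.imwrite('pics/w6.png',im[:,:,::-1]);np.save('w6.npy',np.r_[s['ee_pos'],s['eef_rot']]);im=camera('scene');cv2.imwrite('pics/s6.png',im[:,:,::-1])
c=im=cv2.imread('pics/w6.png')[130:290,250:390];cv2.imwrite('pics/w6c.png',cv2.resize(c,None,fx=4,fy=3.7,interpolation=cv2.INTER_CUBIC))
E
```

```text
t 10.1 q [-0.145 -0.005  0.695  2.049  0.003  1.096  0.367] p [ 0.3607 -0.2694  0.1311] jaw -10.43 xdown [ 8.e-04  2.e-04 -1.e+00] F [-0.9 -0.3 -2.7] w 0.0259
```

View pics/w6c.png

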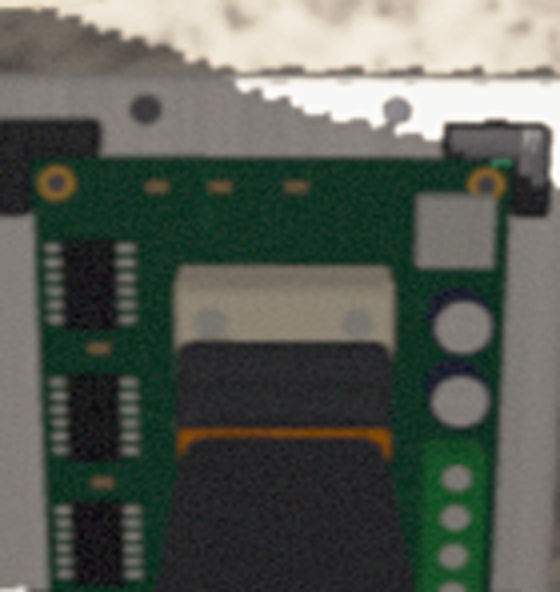

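View pics/w6.png

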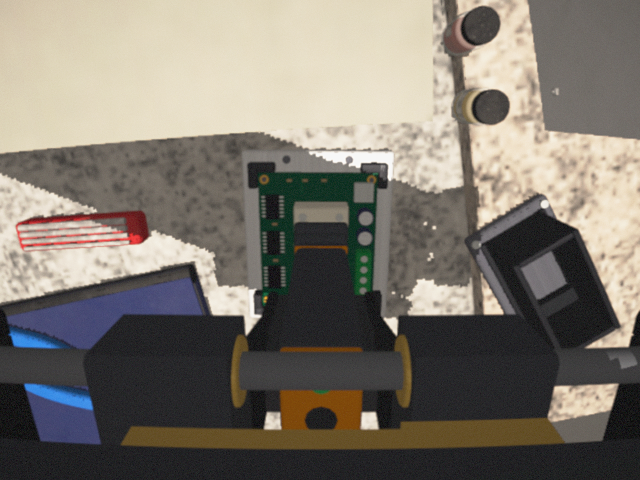

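```bash
python3 - <<'E'
from h import *
p=camera_params('wrist');m=p['mount'];k=(p['intrinsics'],p['dist'],m[:3,:3],m[:3,3])
f=lambda x,y:((x+.5)/4-.5+250,(y+.5)/3.7-.5+130)
for d in(.1061,.1071,.1081):
    o,v=ray(k,[f(56,183),f(487,184)]);Q=(o+v*((d-o[0])/v[:,0])[:,None]);print(Q,Q.mean(0),Q[1,2]-Q[0,2])
o,v=ray(k,[f(284,267),f(176,268),f(394,268)]);print(o+v*((.083-o[0])/v[:,0])[:,None])
E
```

```text
[[ 0.1061      0.04218192 -0.03401354]
 [ 0.1061      0.04201922  0.03404693]] [1.06100000e-01 4.21005693e-02 1.66968805e-05] 0.06806047277028232
[[ 0.1071      0.042034   -0.03414632]
 [ 0.1071      0.04187069  0.03416713]] [1.07100000e-01 4.19523426e-02 1.04043647e-05] 0.06831344424994379
[[ 0.1081      0.04188607 -0.0342791 ]
 [ 0.1081      0.04172216  0.03428732]] [1.08100000e-01 4.18041158e-02 4.11184883e-06] 0.06856641572960526
[[ 0.083       0.0322359   0.00196867]
 [ 0.083       0.03207955 -0.01383874]
 [ 0.083       0.03208745  0.01807183]]
```

```bash
python3 - <<'E'
from h import *
for i in range(2):print(camera_params('wrist'))
E
```

```text
{'intrinsics': array([[426.98478664,   0.        , 320.81812847],
       [  0.        , 426.98478664, 244.52531385],
       [  0.        ,   0.        ,   1.        ]]), 'dist': array([-0.0815442,  0.       ,  0.       ,  0.       ,  0.       ]), 'mount': array([[-1.40532877e-03, -2.94932006e-01,  9.55517209e-01,
        -1.62944055e-01],
       [ 5.30624678e-04, -9.55518238e-01, -2.94931543e-01,
         8.19801056e-02],
       [ 9.99998872e-01,  9.25452281e-05,  1.49931547e-03,
         1.70966086e-03],
       [ 0.00000000e+00,  0.00000000e+00,  0.00000000e+00,
         1.00000000e+00]])}
{'intrinsics': array([[426.98478664,   0.        , 320.81812847],
       [  0.        , 426.98478664, 244.52531385],
       [  0.        ,   0.        ,   1.        ]]), 'dist': array([-0.0815442,  0.       ,  0.       ,  0.       ,  0.       ]), 'mount': array([[-1.40532877e-03, -2.94932006e-01,  9.55517209e-01,
        -1.62944055e-01],
       [ 5.30624678e-04, -9.55518238e-01, -2.94931543e-01,
         8.19801056e-02],
       [ 9.99998872e-01,  9.25452281e-05,  1.49931547e-03,
         1.70966086e-03],
       [ 0.00000000e+00,  0.00000000e+00,  0.00000000e+00,
         1.00000000e+00]])}
```

Call:
arm_command:
  targets:
    - [255,2,0,-0.5,0,0,0]
    - [255,4,0.2,-1.2,0,0,0]
    - [255,6,0.2,-1.8,0,0,0]
    - [255,8,0.2,-1.8,0,0,0]
    - [255,8,0.2,-1.8,0,0,0]
    - [255,8,0.2,-1.8,0,0,0]

```text
time: 10.8
ee_pos: [0.3589, -0.2689, 0.1229]
eef_rot: [0.064, 0.704, -0.064, 0.704]
ft_force: [0.2, -0.4, -2.9]
width: 0.0256
```

```bash
python3 - <<'E'
from h import *
show();s=read_state();im=camera('wrist');cv2.imwrite('pics/w7.png',im[:,:,::-1]);im=camera('scene');show();cv2.imwrite('pics/s7.png',im[:,:,::-1])
c=cv2.imread('pics/w7.png')[130:290,250:390];cv2.imwrite('pics/w7c.png',cv2.resize(c,None,fx=4,fy=3.7,interpolation=cv2.INTER_CUBIC))
E
```

```text
t 10.8 q [-1.430e-01  3.000e-03  6.970e-01  2.062e+00 -2.000e-03  1.077e+00
  3.730e-01] p [ 0.3589 -0.2689  0.1229] jaw -10.43 xdown [ 5.e-04  2.e-04 -1.e+00] F [ 0.2 -0.4 -2.9] w 0.0256
t 10.9 q [-1.430e-01  3.000e-03  6.970e-01  2.062e+00 -2.000e-03  1.077e+00
  3.730e-01] p [ 0.3589 -0.2689  0.123 ] jaw -10.42 xdown [ 7.e-04  1.e-04 -1.e+00] F [ 0.6  0.7 -1.5] w 0.0256
```

View pics/w7c.png

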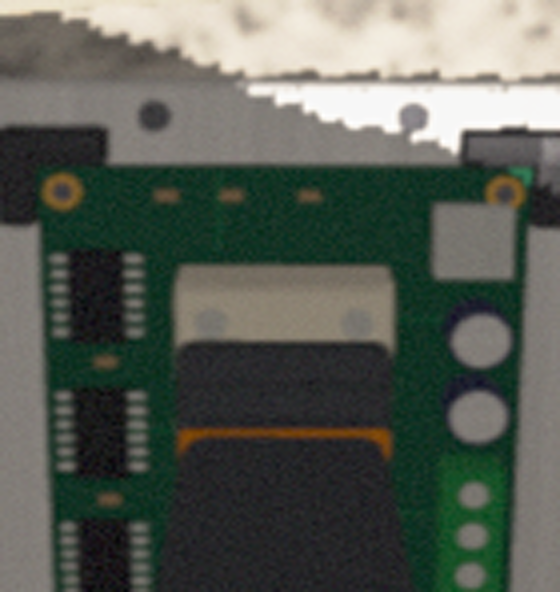

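View pics/s7.png

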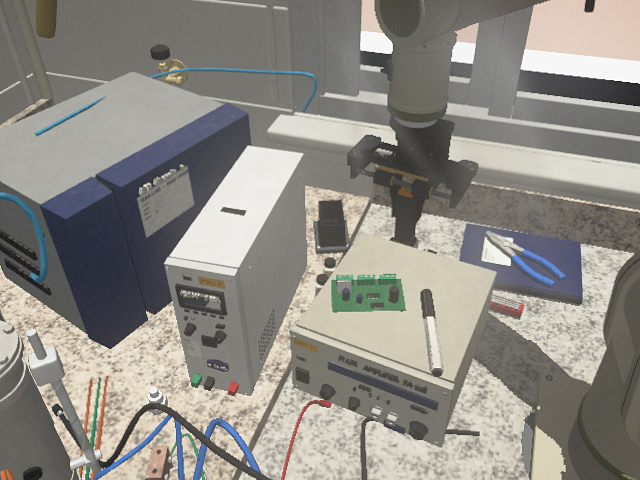

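```bash
python3 - <<'E'
from h import *
p=camera_params('wrist');m=p['mount'];k=(p['intrinsics'],p['dist'],m[:3,:3],m[:3,3])
f=lambda x,y:((x+.5)/4-.5+250,(y+.5)/3.7-.5+130)
for d in(.098,.099,.1):
    o,v=ray(k,[f(62,191),f(505,193)]);Q=(o+v*((d-o[0])/v[:,0])[:,None]);print(Q,Q.mean(0),Q[1,2]-Q[0,2])
o,v=ray(k,[f(284,267),f(176,268),f(394,268)]);print(o+v*((.083-o[0])/v[:,0])[:,None])
o,v=ray(k,[f(284,285)]);print(o+v*((.065-o[0])/v[:,0])[:,None])
E
```

```text
[[ 0.098       0.04204695 -0.03206371]
 [ 0.098       0.04173396  0.03589084]] [0.098      0.04189045 0.00191356] 0.06795455363704231
[[ 0.099       0.04189392 -0.03219314]
 [ 0.099       0.04157972  0.03602183]] [0.099      0.04173682 0.00191435] 0.0682149707809427
[[ 0.1         0.04174088 -0.03232256]
 [ 0.1         0.04142549  0.03615282]] [0.1        0.04158319 0.00191513] 0.06847538792484309
[[ 0.083       0.03223564  0.00196822]
 [ 0.083       0.03207929 -0.01383925]
 [ 0.083       0.03208719  0.01807145]]
[[0.065      0.03318473 0.00195035]]
```

Call:
arm_command:
  targets:
    - [255,1,0,0,0,0,0]
    - [255,2,0,0,0,0,0]
    - [255,3.5,0,0,0,0,0]
    - [255,5,0,0,0,0,0]
    - [255,6,0,0,0,0,0]
    - [255,7,0,0,0,0,0]
    - [255,8,0,0,0,0,0]
    - [255,8,0,0,0,0,0]

```text
time: 11.7
ee_pos: [0.3588, -0.2688, 0.1148]
eef_rot: [0.064, 0.704, -0.064, 0.704]
ft_force: [-0.7, 0.1, -2.7]
width: 0.0257
```

```bash
python3 - <<'E'
from h import *
show();print(read_state()['torque'])
E
```

```text
t 11.7 q [-0.141  0.016  0.699  2.071 -0.013  1.058  0.382] p [ 0.3588 -0.2688  0.1148] jaw -10.42 xdown [ 4.e-04  3.e-04 -1.e+00] F [-0.7  0.1 -2.7] w 0.0257
[-0.11120396  0.08907837  0.01994482]
```

Call:
arm_command:
  targets:
    - [255,0.7,0,0,0,0,0]
    - [255,1.4,0,0,0,0,0]
    - [255,2.1,0,0,0,0,0]
    - [255,2.8,0,0,0,0,0]
    - [255,3.5,0,0,0,0,0]
    - [255,3.5,0,0,0,0,0]

```text
time: 12.3
ee_pos: [0.3589, -0.2689, 0.1115]
eef_rot: [0.064, 0.704, -0.064, 0.704]
ft_force: [0.2, 0.1, -2.7]
width: 0.0255
```

```bash
python3 - <<'E'
from h import *
show();print(read_state()['torque'])
s=read_state();im=camera('wrist');show();cv2.imwrite('pics/w8.png',im[:,:,::-1])
c=cv2.imread('pics/w8.png')[130:290,250:390];cv2.imwrite('pics/w8c.png',cv2.resize(c,None,fx=4,fy=3.7,interpolation=cv2.INTER_CUBIC))
E
```

```text
t 12.3 q [-0.141  0.022  0.7    2.074 -0.017  1.05   0.386] p [ 0.3589 -0.2689  0.1115] jaw -10.43 xdown [ 6.e-04  2.e-04 -1.e+00] F [ 0.2  0.1 -2.7] w 0.0255
[-0.10741458  0.12130403  0.05479044]
t 12.35 q [-0.141  0.022  0.7    2.074 -0.017  1.05   0.386] p [ 0.3589 -0.2689  0.1115] jaw -10.43 xdown [ 6.e-04  3.e-04 -1.e+00] F [-0.7 -0.8 -2.9] w 0.0259
```

View pics/w8c.png

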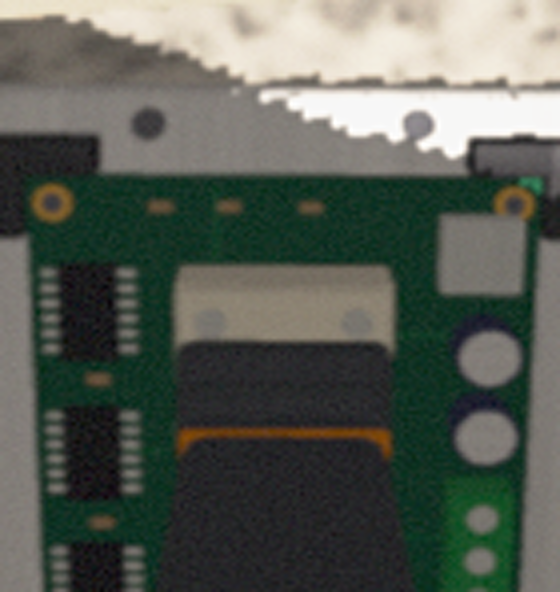

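Call:
arm_command:
  targets:
    - [255,0.5,0,0,0,0,0]
    - [255,1,0,0,0,0,0]
    - [255,1.5,0,0,0,0,0]
    - [255,2,0,0,0,0,0]
    - [255,2,0,0,0,0,0]

```text
time: 12.85
ee_pos: [0.359, -0.2689, 0.1095]
eef_rot: [0.064, 0.704, -0.064, 0.704]
ft_force: [-2.2, -0.5, 4.9]
width: 0.0257
```

```bash
python3 - <<'E'
from h import *
show();print(read_state()['torque'])
E
```

```text
t 12.85 q [-0.14   0.026  0.701  2.076 -0.02   1.045  0.388] p [ 0.359  -0.2689  0.1095] jaw -10.43 xdown [ 8.e-04  2.e-04 -1.e+00] F [-2.2 -0.5  4.9] w 0.0257
[0.16499362 0.58638304 0.00551272]
```

Call:
arm_command:
  targets:
    - [255,0.4,0,0,0,0,0]
    - [255,0.8,0,0,0,0,0]
    - [255,1.2,0,0,0,0,0]
    - [255,1.6,0,0,0,0,0]
    - [255,2,0,0,0,0,0]
    - [255,2,0,0,0,0,0]

```text
time: 13.45
ee_pos: [0.359, -0.2689, 0.1076]
eef_rot: [0.064, 0.704, -0.064, 0.704]
ft_force: [-2.1, 1.2, 6.9]
width: 0.0259
```

```bash
python3 - <<'E'
from h import *
show();print(read_state()['torque'])
E
```

```text
t 13.45 q [-0.139  0.029  0.701  2.078 -0.022  1.041  0.391] p [ 0.359  -0.2689  0.1076] jaw -10.43 xdown [ 9.e-04  2.e-04 -1.e+00] F [-2.1  1.2  6.9] w 0.0259
[0.23398962 0.63379381 0.02050629]
```

Force rises as the springs should (9.6 N net); go on in small steps until it steps up at the flush stop.

Call:
arm_command:
  targets:
    - [255,0.3,0,0,0,0,0]
    - [255,0.6,0,0,0,0,0]
    - [255,0.9,0,0,0,0,0]
    - [255,1.2,0,0,0,0,0]
    - [255,1.2,0,0,0,0,0]

```text
time: 13.95
ee_pos: [0.359, -0.269, 0.1065]
eef_rot: [0.064, 0.704, -0.064, 0.704]
ft_force: [-2.9, 1.8, 8.5]
width: 0.0254
```

```bash
python3 - <<'E'
from h import *
show();print(read_state()['torque'])
E
```

```text
t 13.95 q [-0.139  0.031  0.701  2.079 -0.024  1.038  0.392] p [ 0.359  -0.269   0.1065] jaw -10.43 xdown [ 9.e-04  2.e-04 -1.e+00] F [-2.9  1.8  8.5] w 0.0254
[0.29737407 0.81589558 0.03503571]
```

Call:
arm_command:
  targets:
    - [255,0.3,0,0,0,0,0]
    - [255,0.6,0,0,0,0,0]
    - [255,0.9,0,0,0,0,0]
    - [255,0.9,0,0,0,0,0]

```text
time: 14.35
ee_pos: [0.3591, -0.269, 0.1064]
eef_rot: [0.065, 0.704, -0.064, 0.704]
ft_force: [-6.5, 3.6, 21.9]
width: 0.0258
```

```bash
python3 - <<'E'
from h import *
show();print(read_state()['torque'])
E
```

```text
t 14.35 q [-0.139  0.032  0.702  2.079 -0.025  1.038  0.393] p [ 0.3591 -0.269   0.1064] jaw -10.43 xdown [ 1.e-03  7.e-04 -1.e+00] F [-6.5  3.6 21.9] w 0.0258
[ 0.86462193  2.08622256 -0.06021887]
```

Call:
arm_command:
  targets:
    - [255,0.1,0,0,0,0,0]
    - [255,0.1,0,0,0,0,0]
    - [255,0.1,0,0,0,0,0]
    - [255,0.1,0,0,0,0,0]

```text
time: 14.75
ee_pos: [0.3591, -0.269, 0.1064]
eef_rot: [0.065, 0.704, -0.064, 0.705]
ft_force: [-7.6, 3.5, 22.8]
width: 0.0253
```

```bash
python3 - <<'E'
from h import *
show();im=camera('wrist');show();cv2.imwrite('pics/w9.png',im[:,:,::-1]);im=camera('top');cv2.imwrite('pics/t9.png',im[:,:,::-1])
c=cv2.imread('pics/w9.png')[130:290,250:390];cv2.imwrite('pics/w9c.png',cv2.resize(c,None,fx=4,fy=3.7,interpolation=cv2.INTER_CUBIC))
p=camera_params('wrist');m=p['mount'];k=(p['intrinsics'],p['dist'],m[:3,:3],m[:3,3])
E
```

```text
t 14.75 q [-0.139  0.032  0.702  2.079 -0.025  1.038  0.393] p [ 0.3591 -0.269   0.1064] jaw -10.43 xdown [ 1.e-03  8.e-04 -1.e+00] F [-7.6  3.5 22.8] w 0.0253
t 14.8 q [-0.139  0.032  0.702  2.079 -0.025  1.038  0.393] p [ 0.3591 -0.269   0.1064] jaw -10.43 xdown [ 1.e-03  8.e-04 -1.e+00] F [-6.   3.7 22.8] w 0.0257
```

View pics/w9c.png

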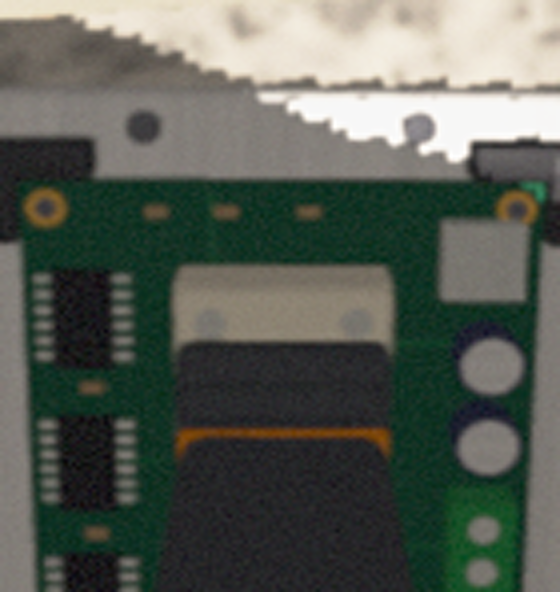

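View pics/t9.png

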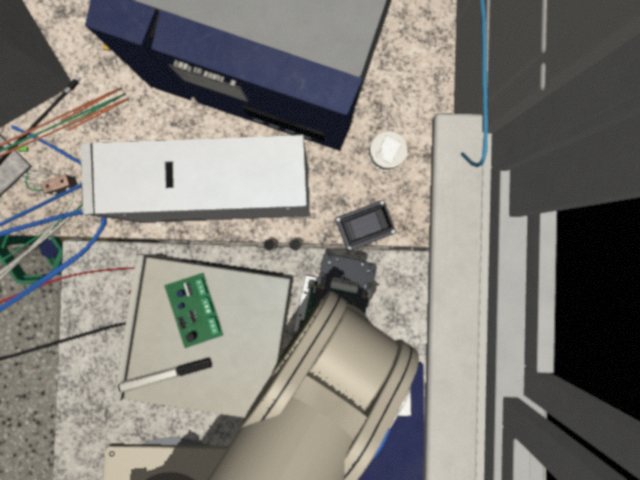

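```bash
python3 - <<'E'
from h import *
print(close_job());show()
E
```

```text
the job is handed in; nothing more can be done
None
the job is handed in; nothing more can be done
```

I gripped the probe across its 26 mm flats at 50 N and lifted it straight out of the stand. I then lowered it over the two dowels and pressed it down until it stopped. The job was handed in at about 14.8 s of the 48 s, still gripping and pressing; no verdict was reported.

**Pressing:** the force rose to about 11 N net as the springs compressed over about 5 mm. It then stepped to about 25 N while the tool's height stayed at 0.1064 m, as it would with the foot flush on the board.

**Alignment:** the last wrist image shows the foot centred on the board to within about 0.5 mm. The tool leans about 0.001 rad from vertical, and the foot is turned about 0.005 rad or less from the dowel line.

**Bystanders:** in the last top view the vials and the solder reel look unmoved.

**Checks that disagreed:**
- **Dock position:** the fixed-camera estimate was about 1.4 mm from the position the wrist view gave. That is within the stated calibration, and I trusted the wrist view.
- **Sideways force:** about 7 N of sideways force remained at the end.
- **Contact travel:** I inferred it from tool height and force, because I could not see the pins.

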